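# Refit a tapered stopcock plug

## Task

One stopcock plug of the suction manifold has been rinsed and is drying in the white rack. Set it into the empty glass barrel with its wing handle in the open position (along the hose nipple), then press it down steadily, firmly but well short of cracking the glass, and turn it shut while you press, so that the taper bites and the plug holds by itself. Leave it shut, its handle in line with the handle of the fitted stopcock beside it, let go, and leave the other things on the worktop where they are.

Things in the scene. Friction and masses are not known exactly. Their poses are not given: they have to be found in the camera images.
- plug: the loose stopcock plug, sizes in mm: 92 tall, about 80 g; white 1:5 taper (dia 14 at the small end, 23 at 46 above it), blue collar dia 30 from 60 to 64.5, blue wing handle 48 long (plug x) x 12 thick (plug y) from 67 to 91. Origin: centre of the small end; z up to the handle. Grip the handle across its thickness. It hangs upright in the rack by its collar with 2 mm play
- barrel: the empty glass barrel (outer dia 41 mm at the mouth) on its foot, fixed on the manifold. Origin: on the barrel's axis at worktop height; z up, -x along its hose nipple. Open: wing handle along barrel x; shut: along barrel y (either way round). Pressing over about 20 N while turning splits the glass
- barrel_mouth (a point): centre of the barrel's mouth, 76 mm above the worktop, inner dia 29. Inside is a white slotted bush with a 1:5 tapered bore, dia 22 at its top, 42 long. Its height is not known to 5 mm: the plug first touches all round with its small end 28 +-5 above the worktop. Turned about 1 rad under 12 to 17 N of downward press it sinks 3 to 5 further and bites; pressed without turning it does not bite
- fitted_valve: the other stopcock on the manifold, same barrel with its plug fitted and shut, fixed; 110 mm from the empty barrel, to its left or right. Origin and axes as for the empty barrel; its wing handle lies along y, its top 116 above the worktop
- rack: white drying rack, fixed, 90 x 130 mm, deck at 66 above the worktop with two holes dia 25; the plug hangs in the one at -29 along rack y. Origin: centre of the underside, on the worktop
- dropper_bottle: small brown dropper bottle, dia 34 mm, 102 tall, loose bystander; origin at the centre of its underside
- vial: white strip vial, dia 42 mm, 103 tall, loose bystander; origin at the centre of its underside
- timer: flat white lab timer, 62 x 62 x 18 mm, loose bystander; origin at the centre of its underside
- pen: blue and white pen, 135 mm long along its y, 16 thick, lying loose, bystander; origin at the centre of its underside
There are look-alikes about, which are no part of the job. Leave any yellow look-alike of the plug alone.

How it is judged:
On the way, in this order (a step that is already met when the one before it is completed fails the run):
1. the plug is lifted out of the rack (height (world z) of plug above 0.08 m), for 0.1 s.
2. the plug stands in the empty barrel (horizontal distance between plug and barrel_mouth below 0.006 m and z of plug in the frame of barrel below 0.056 m and angle between plug's own z axis and vertical below 0.12 rad), for 0.05 s.
3. the plug is pressed into the taper with its handle still well away from shut (horizontal distance between plug and barrel_mouth below 0.006 m and z of plug in the frame of barrel below 0.042 m and angle between plug's own z axis and vertical below 0.12 rad and contact force between plug and barrel above 20 N and angle between the x axis of plug and the y axis of barrel, either way round above 0.5 rad), for 0.1 s.
At the end, for the whole second after the job is handed in: The plug stands in the empty barrel, on its axis within 6 mm, upright within 0.12 rad and at rest, its taper wedged so that it grips the bush with more than 60 N in all with nobody holding it, and its wing handle shut: along the barrel's y within 0.2 rad (horizontal distance between plug and barrel_mouth below 0.006 m and z of plug in the frame of barrel below 0.038 m and angle between plug's own z axis and vertical below 0.12 rad and contact force between plug and barrel above 60 N and angle between the x axis of plug and the y axis of barrel, either way round below 0.2 rad and linear speed of plug below 0.01 m/s); the robot touches nothing.
It fails at once if the plug bears on the barrel and its bush with more than 140 N in all (the glass cracks; 15 N of press while turning makes about 90 N) (contact force between plug and barrel above 140 N).
It fails at once if the dropper bottle is moved by more than 30 mm (distance of dropper_bottle from where it was at the start of the episode above 0.03 m).
It fails at once if the white vial is moved by more than 30 mm (distance of vial from where it was at the start of the episode above 0.03 m).
It fails at once if the timer is moved by more than 30 mm (distance of timer from where it was at the start of the episode above 0.03 m).
It fails at once if the pen is moved by more than 30 mm (distance of pen from where it was at the start of the episode above 0.03 m).
It also fails if it takes over 58 s, if anything falls off the work surface, if the arm or the gripper's body presses on something with over 40 N, if the wrist force passes 120 N, or if a joint passes its speed limit or range.

## Robot

A 6-joint arm with a two-finger parallel gripper is mounted at the origin on a cart in front of the work surface, level with it; the furniture and walls round the work are solid. World frame = base frame: x ahead of the robot, y to its left, z up, the work surface at z = 0. Lengths are in m, angles in rad, forces in N, time in s.
With the tool pointing down it reaches from about 0.3 to 0.875 m from the base axis. Payload 6.4 kg.
Tool frame: the origin (TCP) lies midway between the tips of the shut fingers; the grasp point (between the pads) lies 19 mm behind it; z points along the fingers, y is the line along which they close (so a half turn about z gives the same grasp; the last joint's range is limited). The gripper opens to 85 mm and grips with 20 to 120 N. Pads are 22 mm wide; open, the fingers measure 114 mm over their backs; the gripper's body (76 mm by 85 mm) begins 54 mm behind the grasp point. The pads swing forward as they close: fully open they stand 13 mm farther back than shut.
Start: joints at [-1.392, 0.181, 1.607, -0, 1.354, -0.206], TCP at [0.216, -0.533, 0.231] pointing down, gripper open.
Joint ranges: [-2.99, 2.99], [-0.89, 2.07], [0.3, 2.58], [-1.14, 4.28], [0, 2.63], [-3.12, 3.12]. Speed limits (rad/s): [2.57, 2.57, 3.01, 3.14, 3.14, 3.14].

## Interface

Orientations are given as a unit quaternion [w, x, y, z].
In Python, from bench import sensors, vision, ctrl gives the robot as it stands.
- The arm moves only by the tool carry_out, never from a script. Its argument "deltas" is text: rows parted by semicolons, each of 7 numbers parted by spaces: the shift along the tool's x, y, z in mm, then the turn, a rotation vector about the tool's x, y, z in rad, then the closure, from 0 (fully open) to 1 (shut). In form: tx ty tz ax ay az claw; .... A call has 1 to 12 rows; each row is the pose to reach, as a shift and turn from the pose commanded when the call began, along the tool's axes at that moment; what a row does not reach only later rows make up. A row lasts 1/8 s, in which the tool goes at most 62.5 mm and 10.7 degrees, less where a joint would pass 70% of its speed; a pose out of reach is approached as far as the arm can. A call with a gripper value outside its range is refused whole. The fingers move at their own pace and stop on an object; the grip force is fixed at half the most. Time passes only in rows, so rows that repeat a pose let the fingers close. It gives the time, the measured TCP pose, the force, the opening and the grip force at its end, in the units of the state.
- sensors.get_obs(): the state, without advancing time (a new reading comes with each control period).
- vision.camera(name): name is "scene" or "top" or "wrist"; returns the picture (420x560x3 uint8, blue, green, red); there is no depth.
- vision.camera_model(name): a dict with "K" (3x3 intrinsics, pixels), "extrinsics" (4x4, takes a point from world to camera coordinates); the wrist camera has in their place "hand_eye" (4x4, takes a point from camera to tool coordinates, whose origin is the TCP and whose axes are the flange's). Camera axes: x right, y down, z forward; pixel columns grow to the right and rows downward; lengths in m; the calibration is good to about 2 mm. A picture is of the moment at which its call begins: read the wrist's pose just before it. camera_model takes no time and is no camera call.
- ctrl.hand_in(): hands the job in; it is judged then, once.
The state is a dict: "time_s": time; "q": joint angles; "dq": joint speeds; "joint_efforts": joint torques, N m; "eef_pos": TCP position; "eef_rot": TCP orientation; "wrist_force": force on the tool from outside, world axes, zero at the start; "torque": the same for the moment, N m; "opening": opening from 0.0 (shut) to 1.0 (fully open); "grasp_force": force on a finger pad.
Only numpy, scipy, OpenCV 4.12 (cv2) and the standard library are available. Lean on these libraries where they do the work, as an engineer would, in place of code of your own. Each camera call takes 0.05 s, during which the arm holds its last target. There are 200 camera calls.

## Working session

There is one attempt and no reset: what is moved stays moved. The work goes in short steps, Python scripts to look and compute and a tool call to move; the robot and the scene stay as the last step left them, time stands still between calls to the robot, and variables do not carry over. Pictures are saved under pics/ and viewed, at most 10 in all, crops included, and the job is handed in when it is done.

Besides the shell and the picture viewer there is one more tool, called after "Emit:" as name(argument=value, ...), one argument or row to a line, values as JSON. carry_out: Moves the arm, as the interface text tells. Its arguments: {"type":"object","properties":{"deltas":{"type":"string"}},"required":["deltas"]}

```bash
mkdir -p pics; ls
python3 - <<'E'
from bench import sensors, vision, ctrl
import cv2,numpy as np
np.set_printoptions(precision=4,suppress=True)
for n in("scene","top"):
    cv2.imwrite(f"pics/{n}0.png",vision.camera(n)); m=vision.camera_model(n); print(n,m["K"],m["extrinsics"])
print(vision.camera_model("wrist")); print(sensors.get_obs())
E
```

```text
pics
scene [[417.1192   0.     286.0085]
 [  0.     417.1192 208.139 ]
 [  0.       0.       1.    ]] [[-0.666  -0.7458  0.0149  0.4025]
 [-0.5894  0.5138 -0.6234  0.295 ]
 [ 0.4574 -0.4239 -0.7817  0.9053]
 [ 0.      0.      0.      1.    ]]
top [[510.3346   0.     273.5278]
 [  0.     510.3346 214.3961]
 [  0.       0.       1.    ]] [[ 0.0206 -0.9998 -0.0005  0.0699]
 [-0.9814 -0.0201 -0.191   0.5166]
 [ 0.191   0.0044 -0.9816  1.6417]
 [ 0.      0.      0.      1.    ]]
{'K': array([[292.3221,   0.    , 277.768 ],
       [  0.    , 292.3221, 206.3585],
       [  0.    ,   0.    ,   1.    ]]), 'hand_eye': array([[-0.0005, -0.9528, -0.3035,  0.0772],
       [ 1.    , -0.0009,  0.001 , -0.0007],
       [-0.0012, -0.3035,  0.9528, -0.1439],
       [ 0.    ,  0.    ,  0.    ,  1.    ]])}
{'time_s': 0.1, 'q': array([-1.3923,  0.1815,  1.6079, -0.    ,  1.3538, -0.2063]), 'dq': array([ 0.0009, -0.0009, -0.0035, -0.0007,  0.0014, -0.0009]), 'joint_efforts': array([  0.0003, -44.5876, -35.2237,  -0.0002,   0.0042,   0.    ]), 'eef_pos': array([ 0.2158, -0.5325,  0.2305]), 'eef_rot': array([-0.0008,  0.9815,  0.1912,  0.    ]), 'wrist_force': array([ 0.3194, -0.5451, -0.965 ]), 'torque': array([0.0559, 0.0411, 0.0222]), 'grasp_force': 0.0, 'opening': 1.0013644815814293}
```

View pics/scene0.png

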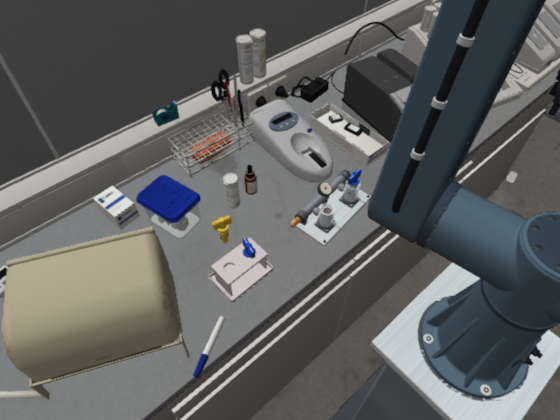

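View pics/top0.png

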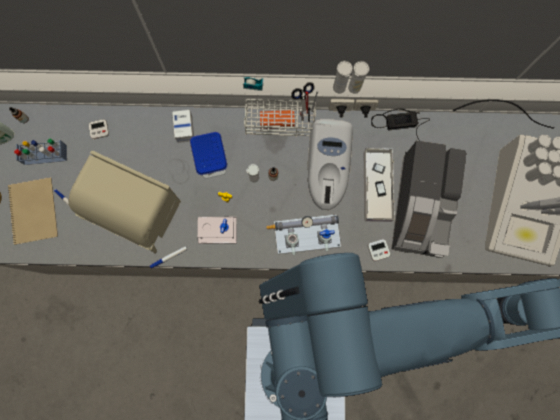

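The top view shows the rack at (217,230) with the blue plug handle at (224,226), the empty barrel at (292,240), the fitted valve at (326,235) and the yellow look-alike at (225,197). In the scene view, the plug is at (248,250), the empty barrel at (326,212) and the fitted valve at (352,185).

Candidates for the plug in the top view:
- The blue handle in the rack (224,226). This is my choice: it is blue and sits in the rack.
- The blue fitted handle (326,235).
- The yellow plug (225,197).

Next is a close crop to check that choice, plus measurements.

```bash
cat > h.py <<'E'
import cv2,numpy as np
from bench import sensors, vision
from scipy.spatial.transform import Rotation as R
np.set_printoptions(precision=4,suppress=True)
def cam(n,obs=None):
    m=vision.camera_model(n)
    if n!="wrist":
        E=m["extrinsics"]; return m["K"],E
    T=np.eye(4); w,x,y,z=obs["eef_rot"]; T[:3,:3]=R.from_quat([x,y,z,w]).as_matrix(); T[:3,3]=obs["eef_pos"]
    return m["K"],np.linalg.inv(T@m["hand_eye"])
def plane(KE,uv,z):
    K,E=KE; C=np.linalg.inv(E); d=C[:3,:3]@np.linalg.solve(K,[uv[0],uv[1],1.]); o=C[:3,3]
    return o+d*(z-o[2])/d[2]
def tri(KE1,a,KE2,b):
    A=cv2.triangulatePoints(KE1[0]@KE1[1][:3],KE2[0]@KE2[1][:3],np.array(a,float).reshape(2,1),np.array(b,float).reshape(2,1))[:,0]
    return A[:3]/A[3]
def blobs(im,roi,lo,hi,amin=15):
    x0,y0,x1,y1=roi; m=cv2.inRange(cv2.cvtColor(im[y0:y1,x0:x1],cv2.COLOR_BGR2HSV),lo,hi)
    n,l,s,c=cv2.connectedComponentsWithStats(m); out=[]
    for i in range(1,n):
        if s[i,4]>=amin:
            p=np.argwhere(l==i)[:,::-1]; ev,V=np.linalg.eigh(np.cov(p.T)); out.append((c[i]+[x0,y0],V[:,1],s[i,4],np.sqrt(ev)))
    return out
E
python3 - <<'E'
from h import *
B=((100,120,60),(130,255,255))
t=cv2.imread("pics/top0.png"); s=cv2.imread("pics/scene0.png"); kt,ks=cam("top"),cam("scene")
for nm,rt,rs in(("plug",(205,215,240,240),(235,232,265,265)),("fit",(315,225,345,245),(340,165,368,195))):
    a=blobs(t,rt,*B);b=blobs(s,rs,*B);print(nm,a,b)
    if a and b: print(tri(kt,a[0][0],ks,b[0][0]))
    for c,v,*_ in a:
        p,q=plane(kt,c-8*v,.085),plane(kt,c+8*v,.085); print(plane(kt,c,.085),np.arctan2(*(q-p)[1::-1]))
print("barrel mouth by eye",plane(kt,(292,238),.076),plane(ks,(326,208),.076))
z=lambda im,r:cv2.resize(im[r[1]:r[3],r[0]:r[2]],(400,300),interpolation=cv2.INTER_CUBIC)
cv2.imwrite("pics/c1.png",np.vstack([np.hstack([z(t,(185,205,265,265)),z(t,(265,205,345,265))]),np.hstack([z(s,(200,220,280,280)),z(s,(290,170,370,230))])]))
E
```

```text
plug [(array([223.8039, 226.3529]), array([-0.2113,  0.9774]), np.int32(51), array([1.864 , 2.6832]))] [(array([247.9167, 249.5   ]), array([0.3918, 0.92  ]), np.int32(132), array([2.7483, 4.7225]))]
[0.4669 0.2409 0.0783]
[0.4656 0.2401 0.085 ] 2.9699483631896366
fit [(array([326.1061, 233.3182]), array([-0.9905,  0.1376]), np.int32(66), array([2.0782, 2.9764]))] [(array([353.9767, 177.8372]), array([-0.5249,  0.8511]), np.int32(129), array([2.6695, 4.3718]))]
[ 0.4462 -0.0887  0.1029]
[ 0.4496 -0.0902  0.085 ] 1.7305233769791797
barrel mouth by eye [0.4334 0.0191 0.076 ] [0.4365 0.0181 0.076 ]
```

View pics/c1.png

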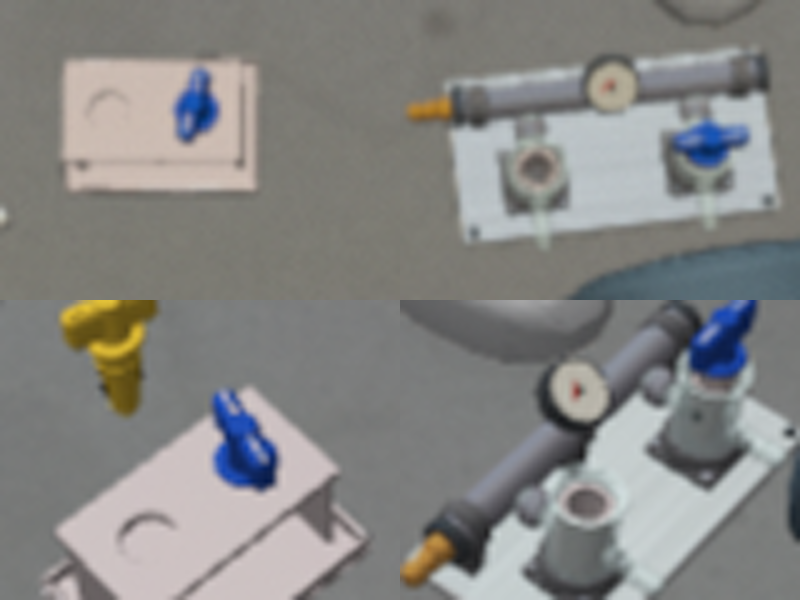

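The crop confirms it: the blue wing plug is in the rack's right hole, at about (0.466,0.240), handle yaw about -0.17. The empty barrel is at about (0.435,0.018), with the fitted valve on its right. I'll stop over the barrel first for a wrist look.

Emit:
carry_out(
  deltas="411 -428 0 0 0 0.275 0.4;411 -428 0 0 0 0.275 0.4;411 -428 0 0 0 0.275 0.4;411 -428 0 0 0 0.275 0.4;411 -428 0 0 0 0.275 0.4;411 -428 0 0 0 0.275 0.4;411 -428 0 0 0 0.275 0.4;411 -428 0 0 0 0.275 0.4;411 -428 0 0 0 0.275 0.4;411 -428 0 0 0 0.275 0.4;411 -428 0 0 0 0.275 0.4;411 -428 0 0 0 0.275 0.4",
)

```text
time_s: 1.6
eef_pos: [0.4357, 0.0177, 0.2309]
eef_rot: [0.0, 0.998, 0.055, -0.0]
wrist_force: [-0.3, 0.2, 0.6]
opening: 0.598
grasp_force: 0.0
```

Run:
```python
from h import *
o=sensors.get_obs(); im=vision.camera("wrist"); cv2.imwrite("pics/w1.png",im); np.save("w1.npy",o,allow_pickle=True); print(o["time_s"],o["eef_pos"],o["eef_rot"],o["opening"],o["q"],o["wrist_force"])
```

```text
1.6 [0.4357 0.0177 0.2309] [ 0.0001  0.9985  0.055  -0.0005] 0.598462716828328 [-0.2327 -0.1434  1.9374 -0.0005  1.3485  1.2281] [-0.2951  0.1762  0.5649]
```

View pics/w1.png

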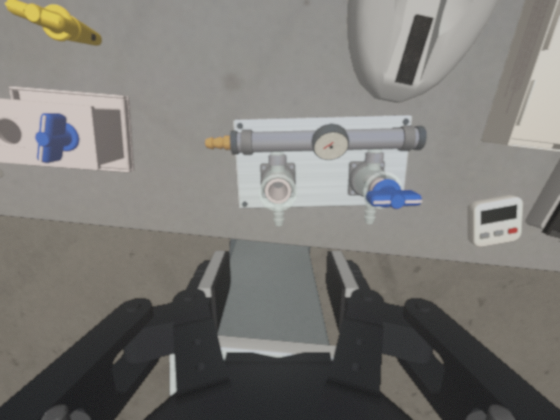

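The wrist view shows the empty barrel mouth at about (278,190), the fitted handle at (395,199), the plug handle at (51,138) and the plate nearly aligned with the image. Now to refine these.

Run:
```python
from h import *
o=np.load("w1.npy",allow_pickle=True).item(); im=cv2.imread("pics/w1.png"); k=cam("wrist",o); kt=cam("top"); ks=cam("scene")
t=cv2.imread("pics/top0.png")
B=((100,120,60),(130,255,255))
for nm,r,h in(("plug",(30,105,85,170),.09),("fit",(365,175,430,215),.116)):
  for lo in (120,60):
    for c,v,n,s in blobs(im,r,(100,120,lo),B[1]):
        p,q=plane(k,c-10*v,h),plane(k,c+10*v,h); print(nm,c,n,s,plane(k,c,h),np.arctan((q-p)[1]/(q-p)[0]))
# plate edges
g=cv2.inRange(cv2.cvtColor(im,cv2.COLOR_BGR2HSV),(80,5,170),(115,60,255))[100:225,220:425]
cn=max(cv2.findContours(g,cv2.RETR_EXTERNAL,cv2.CHAIN_APPROX_NONE)[0],key=cv2.contourArea); rc=cv2.minAreaRect(cn);bx=cv2.boxPoints(rc)+[220,100]
W=[plane(k,b,.008) for b in bx];print("plate",bx,W,[np.linalg.norm(W[i]-W[i-1]) for i in range(4)],[np.arctan2(*(W[i]-W[i-1])[1::-1]) for i in range(4)])
c=cv2.resize(im[160:225,245:310],(520,520),interpolation=cv2.INTER_CUBIC)
d=c.copy()
for ci in (cv2.HoughCircles(cv2.medianBlur(cv2.cvtColor(c,cv2.COLOR_BGR2GRAY),5),cv2.HOUGH_GRADIENT,1.5,20,param1=80,param2=40,minRadius=60,maxRadius=190)[0][:6] if True else []):
    u=ci[:2]/8+[245-.44,160-.44]; print(u,ci[2]/8,plane(k,u,.076)); cv2.circle(d,(int(ci[0]),int(ci[1])),int(ci[2]),(0,0,255),1)
cv2.imwrite("pics/c2.png",d)
```

```text
plug [ 44.67   133.1034] 203 [2.8016 8.7144] [0.4703 0.2435 0.09  ] -0.3986669511809399
plug [ 70.8621 137.477 ] 174 [3.1446 7.3467] [0.4689 0.2193 0.09  ] -0.10221001665295301
plug [ 45.4815 153.7037] 54 [1.1262 3.9466] [0.4507 0.2452 0.09  ] -0.17857882729569458
plug [ 44.67   133.1034] 203 [2.8016 8.7144] [0.4703 0.2435 0.09  ] -0.3986669511809399
plug [ 70.8621 137.477 ] 174 [3.1446 7.3467] [0.4689 0.2193 0.09  ] -0.10221001665295301
plug [ 45.4815 153.7037] 54 [1.1262 3.9466] [0.4507 0.2452 0.09  ] -0.17857882729569458
fit [391.395  193.3453] 724 [ 5.7846 11.8317] [ 0.4541 -0.0849  0.116 ] 1.5116483172428334
fit [391.395  193.3453] 724 [ 5.7846 11.8317] [ 0.4541 -0.0849  0.116 ] 1.5116483172428334
plate [[282.9684 151.2327]
 [366.9952 149.7322]
 [367.9633 203.9471]
 [283.9366 205.4476]] [array([0.4682, 0.0148, 0.008 ]), array([ 0.4814, -0.0886,  0.008 ]), array([ 0.4122, -0.1041,  0.008 ]), array([0.3981, 0.0054, 0.008 ])] [np.float64(0.07065222250935536), np.float64(0.10427520398384892), np.float64(0.07086851126285246), np.float64(0.1104353569949227)] [np.float64(0.13301997722901684), np.float64(-1.4436952348637115), np.float64(-2.9215337584248595), np.float64(1.6986983042502868)]Traceback (most recent call last):
  File "<stdin>", line 15, in <module>
TypeError: 'NoneType' object is not subscriptable
```

Run:
```python
from h import *
im=cv2.imread("pics/w1.png")
f=lambda x,y:cv2.resize(im[y:y+50,x:x+50],(400,400),interpolation=cv2.INTER_CUBIC)
cv2.imwrite("pics/c2.png",np.hstack([f(255,165),f(370,160)]))
```

```text
(no output)
```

View pics/c2.png

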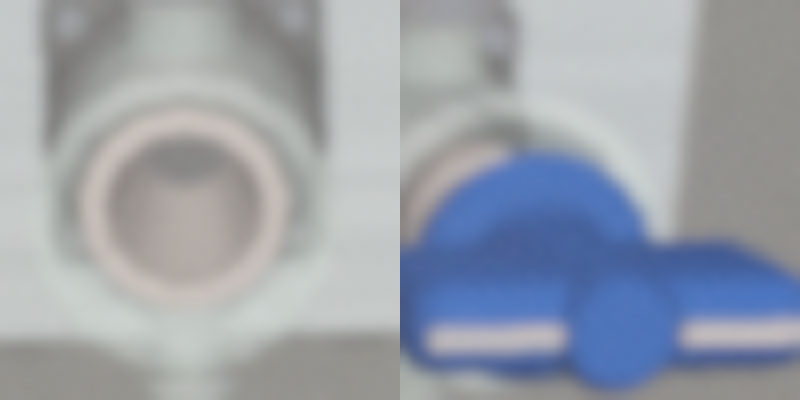

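Left crop: mouth rim centred at about px (277.7,191.2). Right crop: fitted handle's top boss at about (397,201), with the white stripe along the handle.

Run:
```python
from h import *
o=np.load("w1.npy",allow_pickle=True).item(); k=cam("wrist",o)
m=plane(k,(277.7,191.2),.076); f=plane(k,(397.1,200.8),.116); p=plane(k,(373.5,202.),.113); q=plane(k,(419.6,201.2),.113)
print(m,plane(k,(277.6,190.3),.074),f,np.linalg.norm((m-f)[:2]),np.arctan2(*(m-f)[1::-1])-np.pi/2,np.arctan2(*(p-q)[1::-1])-np.pi/2)
print(plane(k,(260.2,191),.076)-plane(k,(295.2,191),.076))
```

```text
[0.4343 0.0177 0.076 ] [0.4347 0.0179 0.074 ] [ 0.4476 -0.0918  0.116 ] 0.11031247516147777 0.1215693179029107 0.12734536960009457
[-0.004   0.0367  0.    ]
```

Emit:
carry_out(
  deltas="56 -218 30 0 0 0.28 0.4;56 -218 30 0 0 0.28 0.4;56 -218 30 0 0 0.28 0.4;56 -218 30 0 0 0.28 0.4;56 -218 30 0 0 0.28 0.4;56 -218 30 0 0 0.28 0.4;56 -218 30 0 0 0.28 0.4",
)

```text
time_s: 2.52
eef_pos: [0.4683, 0.2392, 0.2015]
eef_rot: [0.0, 0.996, -0.086, 0.0]
wrist_force: [-0.1, 0.1, -0.9]
opening: 0.597
grasp_force: 0.0
```

Run:
```python
from h import *
o=sensors.get_obs(); im=vision.camera("wrist"); cv2.imwrite("pics/w2.png",im); np.save("w2.npy",o,allow_pickle=True); print(o["time_s"],o["eef_pos"],o["eef_rot"],o["opening"],o["q"])
k=cam("wrist",o)
K,E=k;u=K@(E@[.467,.241,.09,1])[:3];u=u[:2]/u[2];print(u)
x,y=int(u[0])-50,int(u[1])-37; y=max(0,min(y,345))
print(x,y); cv2.imwrite("pics/c3.png",cv2.resize(im[y:y+75,x:x+100],(800,600),interpolation=cv2.INTER_CUBIC))
```

```text
2.525 [0.4683 0.2392 0.2015] [ 0.0001  0.9963 -0.0862  0.0001] 0.5970383284697017 [ 0.2465  0.1002  1.7605 -0.0003  1.2807  1.99  ]
[276.0738 203.573 ]
226 166
```

View pics/c3.png

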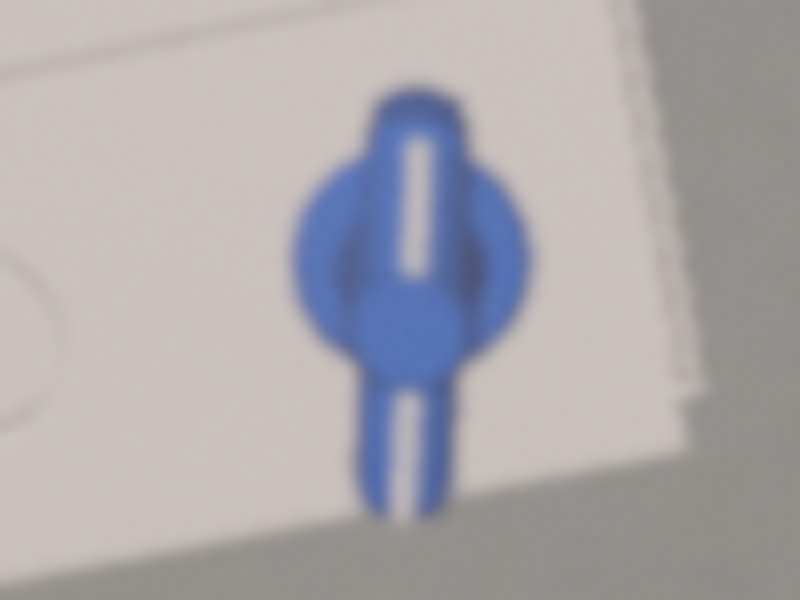

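The close crop shows the plug's top boss at px (276.9,206.6), its collar at (277.2,198.3), and a handle stripe running from (277.8,183) to (275.9,230.5).

Run:
```python
from h import *
o=np.load("w2.npy",allow_pickle=True).item(); k=cam("wrist",o)
p,q=plane(k,(277.8,183),.095),plane(k,(275.9,230.5),.095)
yaw=np.arctan2(*(p-q)[1::-1]); w,x,y,z=o["eef_rot"]; ty=2*np.arctan2(y,x)
for c in(plane(k,(276.9,206.6),.097),plane(k,(277.2,198.3),.0705)):
    d=c-o["eef_pos"]; print(c,R.from_quat([x,y,z,w]).inv().apply(d)*1000)
print(yaw,ty,ty-yaw,np.linalg.norm(p-q))
```

```text
[0.4662 0.2404 0.097 ] [ -2.2876  -0.8257 104.5203]
[0.4662 0.2401 0.0705] [ -2.2135  -0.5826 131.0204]
-0.21224530325396648 -0.17265578332686418 0.0395895199271023 0.04490151791353455
```

Emit:
carry_out(
  deltas="-2.3 -0.7 40 0 0 0.04 0.4;-2.3 -0.7 75 0 0 0.04 0.4;-2.3 -0.7 100 0 0 0.04 0.5;-2.3 -0.7 117 0 0 0.04 0.5;-2.3 -0.7 127 0 0 0.04 0.5;-2.3 -0.7 127 0 0 0.04 0.6;-2.3 -0.7 127 0 0 0.04 1;-2.3 -0.7 127 0 0 0.04 1;-2.3 -0.7 127 0 0 0.04 1;-2.3 -0.7 127 0 0 0.04 1;-2.3 -0.7 127 0 0 0.04 1;-2.3 -0.7 127 0 0 0.04 1",
)

```text
time_s: 4.08
eef_pos: [0.4667, 0.2422, 0.0754]
eef_rot: [-0.0, 0.994, -0.105, 0.001]
wrist_force: [-0.7, -0.8, 6.5]
opening: 0.127
grasp_force: 60.6
```

Run:
```python
from h import *
o=sensors.get_obs();print({k:o[k] for k in("eef_pos","eef_rot","opening","grasp_force","wrist_force","torque","q")})
```

```text
{'eef_pos': array([0.4667, 0.2422, 0.0754]), 'eef_rot': array([-0.0003,  0.9945, -0.1048,  0.001 ]), 'opening': 0.12674144475136762, 'grasp_force': 60.63636302947998, 'wrist_force': array([-0.7248, -0.7647,  6.4831]), 'torque': array([-0.0756,  0.0625,  0.0149]), 'q': array([ 0.2528,  0.2711,  1.8483, -0.0001,  1.02  ,  2.0337])}
```

Emit:
carry_out(
  deltas="0 0 -20 0 0 0 1;0 0 -50 0 0 0 1;0 0 -90 0 0 0 1;0 0 -120 0 0 0 1;0 0 -120 0 0 0 1;0 0 -120 0 0 0 1",
)

```text
time_s: 4.82
eef_pos: [0.4649, 0.2417, 0.193]
eef_rot: [0.0, 0.994, -0.105, -0.001]
wrist_force: [0.3, -0.5, -1.1]
opening: 0.125
grasp_force: 59.8
```

Run:
```python
from h import *
o=sensors.get_obs();print({k:o[k] for k in("time_s","eef_pos","eef_rot","opening","grasp_force","wrist_force","torque")})
im=vision.camera("wrist"); cv2.imwrite("pics/w3.png",im); np.save("w3.npy",o,allow_pickle=True)
s=vision.camera("scene");cv2.imwrite("pics/s3.png",s)
cv2.imwrite("pics/c4.png",np.hstack([cv2.resize(im[160:400,180:380],(400,480)),cv2.resize(s[170:290,190:290],(400,480),interpolation=cv2.INTER_CUBIC)]))
```

```text
{'time_s': 4.825, 'eef_pos': array([0.4649, 0.2417, 0.193 ]), 'eef_rot': array([ 0.0003,  0.9945, -0.1049, -0.0009]), 'opening': 0.12512336633662624, 'grasp_force': 59.817999601364136, 'wrist_force': array([ 0.3255, -0.5022, -1.1129]), 'torque': array([-0.0125,  0.0515, -0.009 ])}
```

View pics/c4.png

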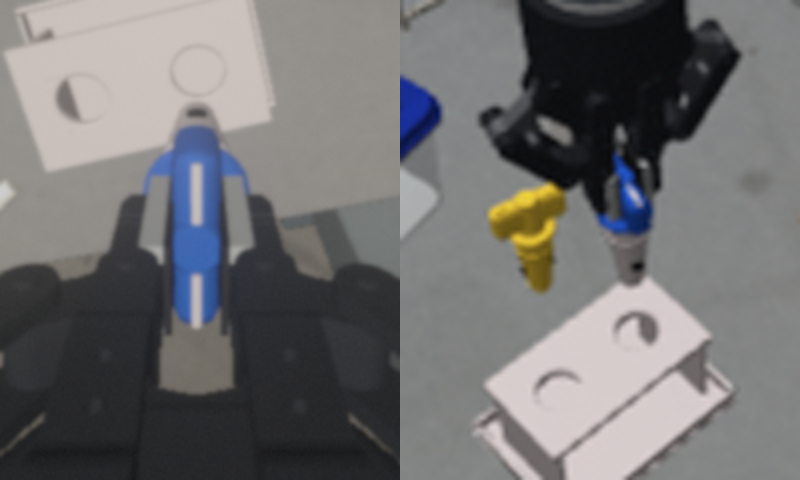

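The rack hole is empty and the plug hangs upright in the fingers: boss at about (278,284), lower end at about (278,212). The yellow one is untouched. Next I check its offset in the hand against an upright prediction.

Run:
```python
from h import *
m=vision.camera_model("wrist");K=m["K"];H=np.linalg.inv(m["hand_eye"])
pr=lambda x,y,z:(lambda u:u[:2]/u[2])(K@(H@[x,y,z,1])[:3])
zt=lambda zp:(69.4-zp)/1000
C=m["hand_eye"];
def onz(uv,z):
    d=C[:3,:3]@np.linalg.solve(K,[*uv,1.]);o=C[:3,3];return (o+d*(z-o[2])/d[2])*1000
print("boss",onz((278,284),zt(91)),"ends of handle",onz((278,323),zt(89)),onz((278,223.5),zt(83)))
print("small end centre/edges",pr(0,0,zt(0)),pr(.007,0,zt(0)),pr(-.007,0,zt(0)),"collar",pr(0,.015,zt(62)),pr(0,-.015,zt(62)))
im=cv2.imread("pics/w3.png");hsv=cv2.cvtColor(im,cv2.COLOR_BGR2HSV)
for r in range(206,226,2): print(r,im[r,262:296:3].mean(1).astype(int))
c=cv2.inRange(hsv,(100,120,60),(130,255,255))
for r in (222,226,232,238,244,276,280,284): a=np.where(c[r,230:330])[0]+230; print(r,a.min(),a.max(),end="; ")
# scene tilt
k=cam("scene");o=np.load("w3.npy",allow_pickle=True).item();T=np.linalg.inv(cam("wrist",o)[1])@np.linalg.inv(m["hand_eye"])
for zp in (0,62): 
    u=k[0]@(k[1]@T@[0,0,zt(zp),1])[:3]; print("scene",zp,u[:2]/u[2], (u[:2]/u[2]-[190,170])*4)
```

```text
boss [ -1.0415  -0.0265 -21.6   ] ends of handle [-25.1559  -0.0308 -19.6   ] [ 26.9072  -0.0046 -13.6   ]
small end centre/edges [277.8406 217.545 ] [277.8363 208.9625] [277.8449 225.9684] collar [304.1406 254.2464] [251.7811 254.294 ]
206 [194 195 193 179 178 186 187 184 186 195 194 194]
208 [195 195 194 192 186 179 183 193 196 194 194 194]
210 [194 194 194 194 188 179 182 192 194 193 195 194]
212 [194 194 195 187 162 151 149 167 193 194 194 194]
214 [194 194 194 167 134 110 113 135 178 194 194 194]
216 [195 195 189 155  96  79  78 115 158 194 194 193]
218 [195 195 181 154 121 112 109 123 143 190 194 194]
220 [195 194 167 155 152 150 145 141 136 181 195 195]
222 [194 193 157 153 142 133 131 136 135 166 194 194]
224 [195 187 149 126 111 107 105 107 119 147 186 180]Traceback (most recent call last):
  File "<stdin>", line 13, in <module>
    return umr_minimum(a, axis, None, out, keepdims, initial, where)
ValueError: zero-size array to reduction operation minimum which has no identity
```

Emit:
carry_out(
  deltas="18 225 0 0 0 -0.335 1;18 225 0 0 0 -0.335 1;18 225 0 0 0 -0.335 1;18 225 0 0 0 -0.335 1;18 225 0 0 0 -0.335 1;18 225 15 0 0 -0.335 1;18 225 15 0 0 -0.335 1;18 225 15 0 0 -0.335 1",
)

```text
time_s: 5.92
eef_pos: [0.4361, 0.0192, 0.1787]
eef_rot: [-0.0, 0.998, 0.063, -0.001]
wrist_force: [-0.4, -0.8, -0.9]
opening: 0.128
grasp_force: 59.9
```

Run:
```python
from h import *
o=sensors.get_obs();print({k:o[k] for k in("time_s","eef_pos","eef_rot","opening","grasp_force","wrist_force","torque","q")})
im=vision.camera("wrist"); cv2.imwrite("pics/w4.png",im); np.save("w4.npy",o,allow_pickle=True)
s=vision.camera("scene");cv2.imwrite("pics/s4.png",s);t=vision.camera("top")
f=lambda a,x,y:cv2.resize(a[y:y+75,x:x+100],(400,300),interpolation=cv2.INTER_CUBIC)
cv2.imwrite("pics/c5.png",np.vstack([cv2.resize(im[140:290,180:380],(800,600))[:300],np.hstack([f(s,280,155),f(t,245,195)])]))
```

```text
{'time_s': 5.925, 'eef_pos': array([0.4361, 0.0192, 0.1787]), 'eef_rot': array([-0.0003,  0.998 ,  0.0634, -0.0006]), 'opening': 0.12760856653221142, 'grasp_force': 59.859960079193115, 'wrist_force': array([-0.439 , -0.8265, -0.8762]), 'torque': array([-0.019 , -0.0435, -0.0371]), 'q': array([-0.2292, -0.0812,  1.9928,  0.0001,  1.2313,  1.2147])}
```

View pics/c5.png

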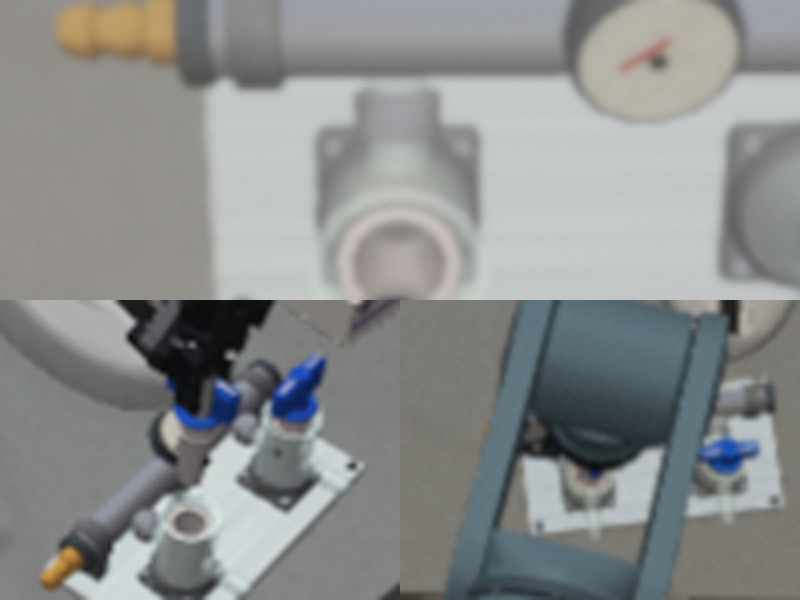

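Wrist view: the mouth rim centre is at column about 279.8 and the plug axis at about 277.8, so the plug needs +1.7 mm along tool y. In the scene view the plug is upright above the mouth. Now to lower it.

Emit:
carry_out(
  deltas="0 1.6 15 0 0 0 1;0 1.6 30 0 0 0 1;0 1.6 42 0 0 0 1;0 1.6 52 0 0 0 1;0 1.6 60 0 0 0 1;0 1.6 65 0 0 0 1;0 1.6 68 0 0 0 1;0 1.6 68 0 0 0 1",
)

```text
time_s: 7.08
eef_pos: [0.4355, 0.0168, 0.1106]
eef_rot: [-0.0, 0.998, 0.062, -0.001]
wrist_force: [-4.3, 1.6, -2.1]
opening: 0.127
grasp_force: 59.7
```

```bash
cat > st.py <<'E'
from h import *
o=sensors.get_obs();print({k:o[k] for k in("time_s","eef_pos","eef_rot","opening","grasp_force","wrist_force","torque")})
E
python3 st.py
```

```text
{'time_s': 7.075, 'eef_pos': array([0.4355, 0.0168, 0.1106]), 'eef_rot': array([-0.0004,  0.998 ,  0.0624, -0.0012]), 'opening': 0.12705521727599142, 'grasp_force': 59.72693860530853, 'wrist_force': array([-4.3225,  1.6384, -2.1176]), 'torque': array([0.2921, 1.0399, 0.0083])}
```

Side force of -4.3 N in x: the plug is rubbing the bush wall, so I'll ease it about 1.5 mm in -x.

Emit:
carry_out(
  deltas="-1.5 -0.7 0 0 0 0 1;-1.5 -0.7 0 0 0 0 1;-1.5 -0.7 2 0 0 0 1;-1.5 -0.7 3 0 0 0 1;-1.5 -0.7 3 0 0 0 1",
)

```text
time_s: 7.7
eef_pos: [0.435, 0.017, 0.1082]
eef_rot: [-0.0, 0.998, 0.062, -0.0]
wrist_force: [-3.1, 0.7, 0.6]
opening: 0.127
grasp_force: 60.2
```

```bash
python3 st.py
```

```text
{'time_s': 7.7, 'eef_pos': array([0.435 , 0.017 , 0.1082]), 'eef_rot': array([-0.    ,  0.9981,  0.0624, -0.    ]), 'opening': 0.12714574072695775, 'grasp_force': 60.166282653808594, 'wrist_force': array([-3.1288,  0.6748,  0.6272]), 'torque': array([0.2254, 0.9137, 0.0003])}
```

Emit:
carry_out(
  deltas="-1.5 -0.3 0 0 0 0 1;-1.5 -0.3 0 0 0 0 1;-1.5 -0.3 2 0 0 0 1;-1.5 -0.3 4 0 0 0 1;-1.5 -0.3 4 0 0 0 1",
)

```text
time_s: 8.32
eef_pos: [0.4337, 0.0171, 0.1042]
eef_rot: [0.0, 0.998, 0.062, 0.0]
wrist_force: [-0.2, 0.4, -0.2]
opening: 0.125
grasp_force: 59.9
```

```bash
python3 st.py
```

```text
{'time_s': 8.325, 'eef_pos': array([0.4337, 0.0171, 0.1042]), 'eef_rot': array([0.0001, 0.9981, 0.0624, 0.0002]), 'opening': 0.12473832912192974, 'grasp_force': 59.86441433429718, 'wrist_force': array([-0.2208,  0.4134, -0.1645]), 'torque': array([ 0.0126, -0.049 ,  0.0014])}
```

Free now. I'll lower it in small steps until it touches.

Emit:
carry_out(
  deltas="0 0 1 0 0 0 1;0 0 2 0 0 0 1;0 0 3 0 0 0 1;0 0 3 0 0 0 1",
)

```text
time_s: 8.82
eef_pos: [0.4335, 0.0172, 0.1012]
eef_rot: [-0.0, 0.998, 0.062, -0.0]
wrist_force: [0.3, -0.4, -1.8]
opening: 0.125
grasp_force: 59.9
```

```bash
python3 st.py
```

```text
{'time_s': 8.825, 'eef_pos': array([0.4335, 0.0172, 0.1012]), 'eef_rot': array([-0.    ,  0.9981,  0.0624, -0.    ]), 'opening': 0.12462013817680107, 'grasp_force': 59.86558198928833, 'wrist_force': array([ 0.294 , -0.4151, -1.8122]), 'torque': array([0.0142, 0.0267, 0.0122])}
```

Emit:
carry_out(
  deltas="0 0 1 0 0 0 1;0 0 2 0 0 0 1;0 0 2 0 0 0 1",
)

```text
time_s: 9.2
eef_pos: [0.4334, 0.0172, 0.0992]
eef_rot: [-0.0, 0.998, 0.062, -0.0]
wrist_force: [-1.7, 0.0, -2.4]
opening: 0.124
grasp_force: 59.9
```

Emit:
carry_out(
  deltas="0 0 1 0 0 0 1;0 0 2 0 0 0 1;0 0 2 0 0 0 1",
)

```text
time_s: 9.57
eef_pos: [0.4333, 0.0173, 0.0971]
eef_rot: [-0.0, 0.998, 0.062, -0.0]
wrist_force: [-1.4, 0.9, -1.7]
opening: 0.124
grasp_force: 59.8
```

Emit:
carry_out(
  deltas="-0.4 0 1 0 0 0 1;-0.4 0 1.5 0 0 0 1;-0.4 0 1.5 0 0 0 1",
)

```text
time_s: 9.95
eef_pos: [0.4331, 0.0173, 0.0958]
eef_rot: [-0.0, 0.998, 0.062, 0.0]
wrist_force: [-0.9, 2.6, 0.5]
opening: 0.128
grasp_force: 60.0
```

Emit:
carry_out(
  deltas="0 0 1 0 0 0 1;0 0 1.5 0 0 0 1;0 0 1.5 0 0 0 1",
)

```text
time_s: 10.32
eef_pos: [0.4332, 0.0172, 0.0946]
eef_rot: [-0.0, 0.998, 0.062, 0.0]
wrist_force: [-2.7, 4.0, 5.2]
opening: 0.128
grasp_force: 60.8
```

Emit:
carry_out(
  deltas="-0.3 -0.4 1 0 0 0 1;-0.3 -0.4 1.5 0 0 0 1;-0.3 -0.4 1.5 0 0 0 1",
)

```text
time_s: 10.7
eef_pos: [0.4334, 0.0173, 0.0939]
eef_rot: [0.0, 0.998, 0.062, 0.0]
wrist_force: [-5.0, 2.9, 11.9]
opening: 0.122
grasp_force: 61.9
```

Emit:
carry_out(
  deltas="-0.1 -0.2 0.5 0 0 0 1;-0.1 -0.2 1 0 0 0 1;-0.1 -0.2 1 0 0 0 1",
)

```text
time_s: 11.08
eef_pos: [0.4335, 0.0174, 0.0935]
eef_rot: [0.0, 0.998, 0.063, 0.001]
wrist_force: [-7.2, 4.1, 18.3]
opening: 0.127
grasp_force: 62.7
```

Emit:
carry_out(
  deltas="-0.9 -0.6 -0.5 0 0 0 1;-0.9 -0.6 -0.5 0 0 0 1",
)

```text
time_s: 11.32
eef_pos: [0.4331, 0.0175, 0.0936]
eef_rot: [0.001, 0.998, 0.062, 0.001]
wrist_force: [-1.5, 1.3, 9.1]
opening: 0.128
grasp_force: 61.4
```

```bash
python3 st.py
```

```text
{'time_s': 11.325, 'eef_pos': array([0.4331, 0.0175, 0.0936]), 'eef_rot': array([0.0008, 0.998 , 0.0624, 0.0014]), 'opening': 0.12828390356033142, 'grasp_force': 61.35086417198181, 'wrist_force': array([-1.4738,  1.2876,  9.108 ]), 'torque': array([0.3684, 0.4232, 0.0508])}
```

Emit:
carry_out(
  deltas="-0.2 -0.1 0.6 0 0 0 1;-0.2 -0.1 0.6 0 0 0 1;-0.2 -0.1 0.6 0 0 0 1",
)

```text
time_s: 11.7
eef_pos: [0.4332, 0.0175, 0.0936]
eef_rot: [0.001, 0.998, 0.062, 0.002]
wrist_force: [-3.2, 1.1, 16.4]
opening: 0.123
grasp_force: 62.3
```

Emit:
carry_out(
  deltas="0 0 0.3 0 0 -0.08 1;0 0 0.6 0 0 -0.16 1",
)

```text
time_s: 11.95
eef_pos: [0.4333, 0.0174, 0.0931]
eef_rot: [0.001, 0.99, 0.143, 0.002]
wrist_force: [-5.0, 2.7, 17.2]
opening: 0.124
grasp_force: 62.5
```

Emit:
carry_out(
  deltas="-0.5 -0.3 0.1 0 0 -0.1 1;-0.5 -0.3 0.3 0 0 -0.2 1",
)

```text
time_s: 12.2
eef_pos: [0.4331, 0.0174, 0.0928]
eef_rot: [0.001, 0.97, 0.242, 0.002]
wrist_force: [-2.5, 1.6, 14.3]
opening: 0.123
grasp_force: 62.2
```

Emit:
carry_out(
  deltas="-0.3 -0.2 0.3 0 0 -0.1 1;-0.3 -0.2 0.6 0 0 -0.2 1",
)

```text
time_s: 12.45
eef_pos: [0.4331, 0.0174, 0.0925]
eef_rot: [0.002, 0.941, 0.337, 0.002]
wrist_force: [-2.9, 1.0, 17.5]
opening: 0.122
grasp_force: 62.6
```

Emit:
carry_out(
  deltas="-0.2 -0.2 0.0 0 0 -0.1 1;-0.2 -0.2 0.3 0 0 -0.2 1",
)

```text
time_s: 12.7
eef_pos: [0.4331, 0.0173, 0.0923]
eef_rot: [0.002, 0.903, 0.429, 0.002]
wrist_force: [-2.4, 0.8, 17.5]
opening: 0.13
grasp_force: 62.5
```

Emit:
carry_out(
  deltas="-0.2 -0.2 0.2 0 0 -0.1 1;-0.2 -0.2 0.4 0 0 -0.2 1",
)

```text
time_s: 12.95
eef_pos: [0.4331, 0.0172, 0.0921]
eef_rot: [0.003, 0.856, 0.517, 0.002]
wrist_force: [-1.8, 0.4, 16.5]
opening: 0.124
grasp_force: 62.5
```

```bash
python3 st.py
```

```text
{'time_s': 12.95, 'eef_pos': array([0.4331, 0.0172, 0.0921]), 'eef_rot': array([0.0026, 0.8557, 0.5174, 0.0021]), 'opening': 0.12380796011226033, 'grasp_force': 62.50758647918701, 'wrist_force': array([-1.8437,  0.365 , 16.5057]), 'torque': array([ 0.2474,  0.4332, -0.2348])}
```

Emit:
carry_out(
  deltas="-0.1 -0.2 0.1 0 0 -0.1 1;-0.1 -0.2 0.3 0 0 -0.2 1",
)

```text
time_s: 13.2
eef_pos: [0.4331, 0.0172, 0.0919]
eef_rot: [0.003, 0.8, 0.6, 0.002]
wrist_force: [-0.2, 0.7, 17.1]
opening: 0.127
grasp_force: 62.5
```

Emit:
carry_out(
  deltas="0 -0.2 0.1 0 0 -0.1 1;0 -0.2 0.3 0 0 -0.2 1",
)

```text
time_s: 13.45
eef_pos: [0.4332, 0.0172, 0.0917]
eef_rot: [0.003, 0.736, 0.677, 0.002]
wrist_force: [-1.0, 0.9, 18.2]
opening: 0.121
grasp_force: 62.5
```

Emit:
carry_out(
  deltas="0 -0.2 0.1 0 0 -0.1 1;0 -0.2 0.3 0 0 -0.21 1",
)

```text
time_s: 13.7
eef_pos: [0.4332, 0.0172, 0.0916]
eef_rot: [0.004, 0.661, 0.751, 0.002]
wrist_force: [2.0, 0.2, 16.9]
opening: 0.126
grasp_force: 62.5
```

```bash
python3 st.py
```

```text
{'time_s': 13.7, 'eef_pos': array([0.4332, 0.0172, 0.0916]), 'eef_rot': array([0.0038, 0.6608, 0.7505, 0.0017]), 'opening': 0.12637250741612369, 'grasp_force': 62.5036096572876, 'wrist_force': array([ 1.9508,  0.2297, 16.8641]), 'torque': array([ 0.2689,  0.152 , -0.2819])}
```

Handle is shut (yaw 1.697) with the press at about 17 N. I'll take the load off gently, release, and look.

Emit:
carry_out(
  deltas="0 0 -1 0 0 0 1;0 0 -2.2 0 0 0 1;0 0 -2.2 0 0 0 1;0 0 -2.2 0 0 0 1",
)

```text
time_s: 14.2
eef_pos: [0.4326, 0.0173, 0.0916]
eef_rot: [0.004, 0.662, 0.749, 0.002]
wrist_force: [8.4, -0.6, -5.2]
opening: 0.124
grasp_force: 59.6
```

```bash
python3 st.py
```

```text
{'time_s': 14.2, 'eef_pos': array([0.4326, 0.0173, 0.0916]), 'eef_rot': array([0.0035, 0.6622, 0.7493, 0.0016]), 'opening': 0.12440019928763331, 'grasp_force': 59.6225506067276, 'wrist_force': array([ 8.4078, -0.617 , -5.2181]), 'torque': array([-0.0994, -1.613 , -0.0351])}
```

It holds: z hasn't changed under a 5 N upward pull. I'll relieve the residual loads and then open.

Emit:
carry_out(
  deltas="0 1 0.8 0 0 0 1;0 1 0.8 0 0 0 1",
)

```text
time_s: 14.45
eef_pos: [0.4331, 0.0173, 0.0916]
eef_rot: [0.003, 0.662, 0.749, 0.001]
wrist_force: [2.4, -1.5, 7.3]
opening: 0.124
grasp_force: 61.3
```

```bash
python3 st.py
```

```text
{'time_s': 14.45, 'eef_pos': array([0.4331, 0.0173, 0.0916]), 'eef_rot': array([0.0029, 0.662 , 0.7495, 0.0009]), 'opening': 0.12437203677327784, 'grasp_force': 61.32430672645569, 'wrist_force': array([ 2.3957, -1.4823,  7.2884]), 'torque': array([-0.1675, -0.4196,  0.0375])}
```

Emit:
carry_out(
  deltas="0 0.3 -0.5 0 0 0 1;0 0.3 -0.5 0 0 0 0.6;0 0.3 -0.5 0 0 0 0.6;0 0.3 -0.5 0 0 0 0.6;0 0.3 -0.5 0 0 0 0.6;0 0.3 -10 0 0 0 0.6;0 0.3 -40 0 0 0 0.6;0 0.3 -90 0 0 0 0.6;0 0.3 -120 0 0 0 0.6;0 0.3 -120 0 0 0 0.6;0 0.3 -120 0 0 0 0.6",
)

```text
time_s: 15.82
eef_pos: [0.4302, 0.0188, 0.2095]
eef_rot: [-0.0, 0.662, 0.75, -0.0]
wrist_force: [0.2, -0.0, -0.4]
opening: 0.402
grasp_force: 0.0
```

```bash
python3 st.py
python3 - <<'E'
from h import *
o=sensors.get_obs();im=vision.camera("wrist"); cv2.imwrite("pics/w6.png",im); np.save("w6.npy",o,allow_pickle=True)
s=vision.camera("scene");k=cam("wrist",o);u=k[0]@(k[1]@[.4335,.0175,.11,1])[:3];u=u[:2]/u[2];print(u)
cv2.imwrite("pics/c6.png",np.hstack([im[60:360,80:480],cv2.resize(s[150:225,290:390],(400,300),interpolation=cv2.INTER_CUBIC)]))
E
```

```text
{'time_s': 15.825, 'eef_pos': array([0.4302, 0.0188, 0.2095]), 'eef_rot': array([-0.0003,  0.6619,  0.7496, -0.0002]), 'opening': 0.40179056775844907, 'grasp_force': 0.0, 'wrist_force': array([ 0.2306, -0.0275, -0.4181]), 'torque': array([-0.0338,  0.0035, -0.0199])}
[282.1796 208.5374]
```

View pics/c6.png

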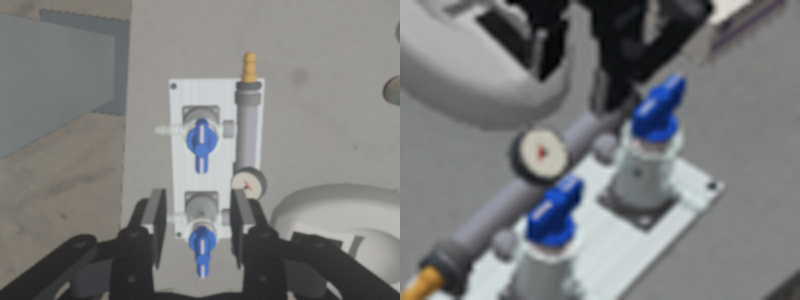

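The plug sits in the empty barrel (crop px (202,140)) with its handle parallel to the fitted one at (203,245) and at the same height. The gripper is clear, so I'm handing in.

```bash
python3 -c "
from bench import ctrl
print(ctrl.hand_in())"
```

```text
the job is handed in; nothing more can be done
None
```

The plug is in the empty barrel, turned shut under about 14–18 N of press and parallel to the fitted handle; it held against a 5 N upward pull before I let go, and I handed the job in at about 16 s, though the 60 N grip itself could not be measured and no verdict came back.

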